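# Open the blue capsule jar at the coffee corner

### The job

Lift the lid off the blue jar by its wooden knob and set it down gently, knob up, in the middle of the round wooden trivet, so that someone can take a coffee capsule. Leave the blue jar standing where it is.

Things in the scene. Friction and masses are not known exactly. Their poses are not given: they have to be found in the camera images.
- lid_blue: Loose blue ceramic lid on the blue jar, about 130 g: flange disc 104 mm across, below it a plug 78 mm across and 6 mm deep that sits in the jar's mouth with 6 mm play all round; only its weight holds it. Origin: centre of the plug's underside, z up through the knob. Above the origin: flange 6 to 13 mm, 18 mm wide neck to 18 mm, knob 18 to 46 mm. Off the jar it rests on its plug.
- blue_knob (a point): Centre of the round wooden knob on the blue lid, 32 mm above the lid's origin: the place to grip. Knob 26 mm across, 28 mm tall, so any yaw will do. On the jar it is 116 mm above the counter.
- jar_blue: Blue ceramic jar of coffee capsules, loose, about 450 g, 100 mm across, 90 mm tall, wall 5 mm. Origin: centre of its underside; z up. It stands in a row of three with a white and a terracotta jar of the same shape, whose lids have their jar's colour and the same wooden knobs; the order varies.
- trivet: Round wooden trivet on the counter between the robot and the jars, 200 mm across, 10 mm thick, brown wood with coloured petal flowers, fixed, flat on top and empty. Origin: centre of its underside; z up; its top is 10 mm above the origin.
Not all that is in view belongs to the job. Leave any green look-alike of the trivet alone.

How it is judged (in metres and radians):
On the way:
1. the blue lid is held by its knob, lifted at least 30 mm clear of its seat on the blue jar (z of lid_blue in the frame of jar_blue above 0.114 m and distance between the grasp point and blue_knob below 0.03 m and contact force between the fingers and lid_blue above 0.3 N), for 0.1 s.
At the end, for the whole second after the job is handed in: The blue lid lies at rest and released on the trivet, flat (within 10 degrees) with its knob up, its centre within 40 mm of the trivet's centre; the blue jar stands upright (within 6 degrees) within 30 mm of where it started (horizontal distance between lid_blue and trivet below 0.04 m and z of lid_blue in the frame of trivet between 0.005 and 0.016 m and angle between lid_blue's own z axis and vertical below 0.17 rad and linear speed of each of lid_blue, jar_blue below 0.02 m/s and angular speed of lid_blue below 0.2 rad/s and contact force between the fingers and lid_blue below 0.05 N and distance of jar_blue from where it was at the start of the episode below 0.03 m and angle between jar_blue's own z axis and vertical below 0.1 rad); the robot touches nothing.
It fails at once if the blue lid is let go in mid-air: away from its jar, more than 20 mm above the trivet's top and not in the fingers (horizontal distance between lid_blue and jar_blue above 0.06 m and z of lid_blue in the frame of trivet above 0.03 m and contact force between the fingers and lid_blue below 0.02 N).
It fails at once if the blue lid is tipped by more than 45 degrees (angle between lid_blue's own z axis and vertical above 0.8 rad).
It fails at once if the blue jar is tipped by more than 20 degrees (angle between jar_blue's own z axis and vertical above 0.35 rad).
It also fails if it takes over 35 s, if anything falls off the work surface, if the arm or the gripper's body presses on something with over 40 N, if the wrist force passes 120 N, or if a joint passes its speed limit or range.

### The arm

A 6-joint arm with a two-finger parallel gripper is mounted at the origin on the work surface. World frame = base frame: x ahead of the robot, y to its left, z up, the work surface at z = 0. Lengths are in mm, angles in rad, forces in N, time in s.
With the tool pointing down it reaches from about 400 to 925 mm from the base axis. Payload 12.5 kg.
Tool frame: the origin (TCP) lies midway between the tips of the shut fingers; the grasp point (between the pads) lies 19 mm behind it; z points along the fingers, y is the line along which they close (so a half turn about z gives the same grasp; the last joint's range is limited). The gripper opens to 95 mm and grips with 3 to 60 N. Pads are 20 mm wide; open, the fingers measure 119 mm over their backs; the gripper's body (75 mm by 180 mm) begins 59 mm behind the grasp point.
Start: joints at [1.088, 0.491, 1.559, -0, 1.092, -0.106], TCP at [229.952, 581.179, 214.661] pointing down, gripper open.
Joint ranges: [-3.1, 3.1], [-0.84, 2.19], [0.05, 2.79], [-1.13, 4.28], [0.06, 2.93], [-2.69, 2.69]. Speed limits (rad/s): [2.22, 2.22, 2.79, 3.14, 3.14, 3.14].

### API

Orientations are given as [roll, pitch, yaw] about the fixed x, y, z axes, in that order (R = Rz(yaw) Ry(pitch) Rx(roll)).
In Python, from cell import readout, eyes, env gives the robot as it stands.
- The arm moves only by the tool move_arm, never from a script. Its argument "plan" is a list of rows, each a list of 3 entries, a list of its own where there are three numbers: the turn, a rotation vector about the tool's x, y, z in degrees, then the shift along the tool's x, y, z in m, then the gripper command: -1 is shut, 1 is fully open, values between are in proportion. In form: [[[ax, ay, az], [x, y, z], jaw], ...]. A call has 1 to 5 rows; each row is the pose to reach, as a shift and turn from the pose commanded when the call began, along the tool's axes at that moment; what a row does not reach only later rows make up. A row lasts 1/8 s, in which the tool goes at most 62.5 mm and 10.7 degrees, less where a joint would pass 70% of its speed; a pose out of reach is approached as far as the arm can. A call with a gripper value outside its range is refused whole. The fingers move at their own pace and stop on an object; the grip force is fixed at half the most. Time passes only in rows, so rows that repeat a pose let the fingers close. It gives the time, the measured TCP pose, the force, the opening and the grip force at its end, in the units of the state.
- readout.state(): the state, without advancing time (a new reading comes with each control period).
- eyes.read_camera(name): name is "scene" or "top"; returns a dict with "img" (420x560x3 uint8, red, green, blue), "K" (3x3 intrinsics, pixels), "extrinsics" (4x4, takes a point from camera to world coordinates). Camera axes: x right, y up, looking along -z (the intrinsics and any distortion apply to the point x, -y, -z); pixel columns grow to the right and rows downward; lengths in mm; the calibration is good to about 2 mm. A picture is of the moment at which its call begins. There is no depth.
- env.job_done(): hands the job in; it is judged then, once.
Trained networks look in a picture, given as the dict that the camera call returned (one of the last four; its "shot" number tells which), for a name from the list of things; names that differ only in an ending like _2 or _b are one class to them, and where a whole thing is asked for, a point or a joint stands for the part that bears it (a point fixed in the world has none). Each returns a list of dicts, best first, with "score" (0 to 1); they miss things now and then, are a little off and sometimes report something else, mostly with a low value. They report only what shows in the picture. A call takes as long as a camera call. They do not tell look-alikes from the thing itself.
- eyes.cut_out(picture, name): "mask" (420x560 bool, what is visible of it) and "uv" ([column, row] in pixels, amid what is visible of it).
The state is a dict: "t": time; "joints": joint angles; "qvel": joint speeds; "tau": joint torques, N m; "eef_pos": TCP position; "tcp_rot": TCP orientation; "ft_force": force on the tool from outside, world axes, zero at the start; "moment": the same for the moment, N m; "opening": opening from 0.0 (shut) to 1.0 (fully open); "grip_force": force on a finger pad.
Only numpy, scipy, OpenCV 4.12 (cv2) and the standard library are available. Lean on these libraries where they do the work, as an engineer would, in place of code of your own. Each camera call takes 0.05 s, during which the arm holds its last target. There are 200 camera calls.

## Working session

There is one attempt and no reset: what is moved stays moved. The work goes in short steps, Python scripts to look and compute and a tool call to move; the robot and the scene stay as the last step left them, time stands still between calls to the robot, and variables do not carry over. Pictures are saved under pics/ and viewed, at most 10 in all, crops included, and the job is handed in when it is done.

Besides the shell and the picture viewer there is one more tool, called as name([rows], argument=value, ...), one row to a line, values as JSON. move_arm: Moves the arm, as the interface text tells. Its arguments: {"type":"object","properties":{"plan":{"type":"array","items":{"type":"array"}}},"required":["plan"]}

```bash
mkdir -p pics; cat > h.py <<'E'
import numpy as np, cv2
from cell import readout, eyes, env
def ray(p,uv):
    K=p["K"];E=np.array(p["extrinsics"])
    d=np.linalg.inv(K)@np.array([uv[0],uv[1],1.])
    return E[:3,3],E[:3,:3]@np.array([d[0],-d[1],-d[2]])
def onz(p,uv,z):
    o,d=ray(p,uv);return (o+d*(z-o[2])/d[2]).round(1)
def save(p,n): cv2.imwrite(f"pics/{n}.png",cv2.cvtColor(p["img"],cv2.COLOR_RGB2BGR))
E
python3 - <<'E'
from h import *
print({k:v for k,v in readout.state().items() if k in("t","eef_pos","tcp_rot","opening")})
ims=[]
for c in("top","scene"):
    p=eyes.read_camera(c);ims.append(p["img"]);print(c,[k for k in p],p["extrinsics"][:3,3])
    for n,z in(("blue_knob",116),("lid_blue",97),("jar_blue",45),("trivet",10)):
        for r in eyes.cut_out(p,n):print(n,round(r["score"],2),np.round(r["uv"],1),r["mask"].sum(),onz(p,r["uv"],z))
    save(p,c)
E
```

```text
{'t': 0.0, 'eef_pos': array([229.82164899, 580.9344298 , 214.06643487]), 'tcp_rot': array([-3.14044097e+00, -1.44740657e-04,  2.76478404e+00]), 'opening': 0.9985667139910489}
top ['img', 'K', 'extrinsics', 'shot'] [ 383.47769559  -48.81860419 1000.99799576]
blue_knob 0.57 [375.9 112.7] 2133 [ 646.1 -227.8  116. ]
lid_blue 0.55 [377.2 114.9] 2075 [ 647.2 -234.1   97. ]
jar_blue 0.92 [358.8 135.5] 331 [ 619.7 -204.5   45. ]
trivet 0.77 [405.6 323.7] 7206 [ 224.6 -292.3   10. ]
trivet 0.59 [259.3 228.5] 6752 [432.6  10.   10. ]
scene ['img', 'K', 'extrinsics', 'shot'] [925.6471454  608.36588939 733.33800886]
blue_knob 0.95 [175.9 209.5] 841 [ 665.7 -203.1  116. ]
lid_blue 0.67 [176.2 209.5] 843 [ 657.1 -227.6   97. ]
jar_blue 0.7 [178.6 231.4] 938 [ 670.4 -205.5   45. ]
trivet 0.94 [296.  250.6] 3319 [449.2   6.6  10. ]
trivet 0.78 [292.  175.1] 1667 [ 240.7 -282.1   10. ]
```

View pics/top.png

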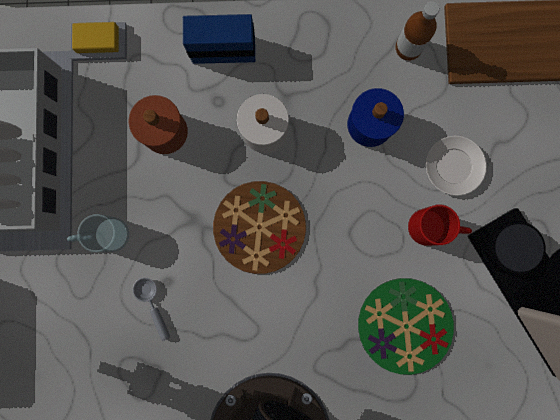

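View pics/scene.png

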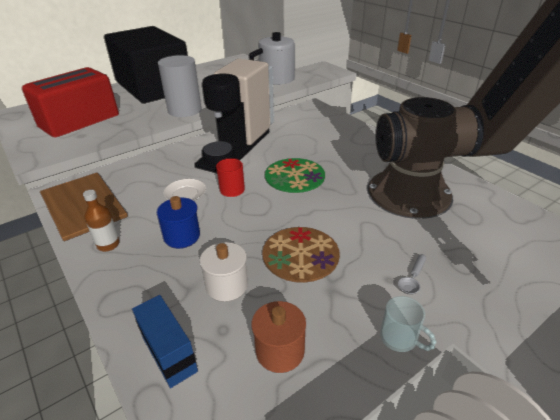

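Top view: the jars are terracotta (158,125), white (262,119) and blue (376,116) with its knob at about (381,110). There are two trivets, brown at (260,228) and green at (407,326). The scene view agrees: blue jar (179,225) with knob (176,203), brown trivet (301,253), green trivet (295,175). The brown wooden trivet and the blue cylinder with a knob fit the description; the green trivet and the blue box at (219,38) are decoys.

Next I confirm this in a crop and measure precisely.

```bash
python3 - <<'E'
from h import *
P={};R=[]
crops=[]
for c,box,tb in(("top",(340,80,412,155),(259,228)),("scene",(150,185,210,250),(300,252))):
    p=eyes.read_camera(c);im=p["img"].astype(int)
    r,g,b=im[...,0],im[...,1],im[...,2]
    x0,y0,x1,y1=box
    m=np.zeros(r.shape,np.uint8);m[y0:y1,x0:x1]=((r>b+15)&(r>g+10))[y0:y1,x0:x1]
    n,l,s,ce=cv2.connectedComponentsWithStats(m);k=1+np.argmax(s[1:,4])
    print(c,"knob",s[k],ce[k],onz(p,ce[k],116));R.append((ray(p,ce[k])))
    for t in eyes.cut_out(p,"trivet"):
        mk=t["mask"].astype(np.uint8)
        cs=max(cv2.findContours(mk,0,1)[0],key=cv2.contourArea)[:,0]
        w=np.array([onz(p,q,10)[:2] for q in cs],np.float32)
        print("triv",t["uv"],cv2.minEnclosingCircle(w),cv2.fitEllipse(w))
    crops.append(cv2.resize(p["img"][y0-5:y0+75,x0-20:x0+80],(400,320),interpolation=2))
    y,x=tb[1]-40,tb[0]-50
    crops.append(cv2.resize(p["img"][y:y+80,x:x+100],(400,300)))
cv2.imwrite("pics/crop.png",cv2.cvtColor(np.hstack([crops[0],crops[2]]),cv2.COLOR_RGB2BGR))
A=[];B=[]
for o,d in R:
    d=d/np.linalg.norm(d);M=np.eye(3)-np.outer(d,d);A.append(M);B.append(M@o)
X=np.linalg.lstsq(np.vstack(A),np.hstack(B),rcond=None);print("knob xyz",X[0],X[1])
E
```

```text
top knob [372 102  15  16 172] [379.36627907 109.75      ] [ 651.7 -234.8  116. ]
triv [407.3, 325.9] ((221.5520477294922, -291.03753662109375), 101.19305419921875) ((221.1519317626953, -291.416015625), (196.71121215820312, 199.309326171875), 145.24957275390625)
triv [259.5, 230.8] ((436.991455078125, 10.838998794555664), 99.18000030517578) ((437.34228515625, 11.129446983337402), (194.9462890625, 195.49969482421875), 144.46624755859375)
scene knob [170 196  11  14 127] [175.17322835 202.13385827] [ 653.9 -232.8  116. ]
triv [296.4, 250.8] ((447.1000061035156, 16.05000114440918), 105.82954406738281) ((444.9240417480469, 18.11174201965332), (196.65357971191406, 205.42796325683594), 139.55569458007812)
triv [294.6, 175.5] ((230.78065490722656, -282.39898681640625), 104.68244171142578) ((230.3186492919922, -281.99273681640625), (193.95828247070312, 205.392822265625), 150.15560913085938)
knob xyz [ 652.7004809  -235.4467007   113.82076376] [0.23722712]
```

View pics/crop.png

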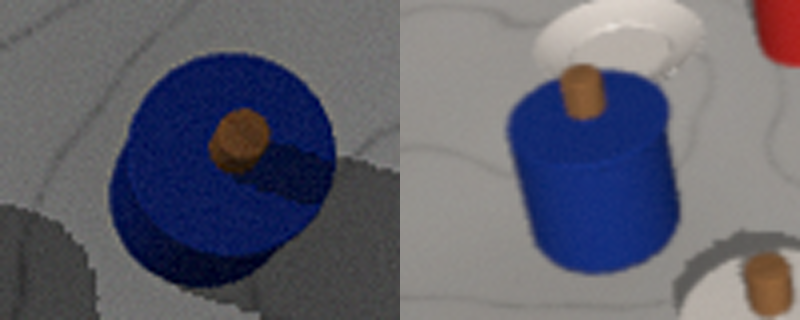

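The crop confirms a blue jar with a lid and wooden knob. Knob at about (652,-234,116) from both cameras, trivet centre at about (440,13). Tool axes in the world: x=(-0.930,0.368), y=(0.368,0.930), z down. Moving over.

move_arm([
  [[0,0,0],[-0.045,-0.039,0],1],
  [[0,0,0],[-0.09,-0.078,0],1],
  [[0,0,0],[-0.135,-0.117,0],1],
  [[0,0,0],[-0.18,-0.156,0],1],
  [[0,0,0],[-0.225,-0.195,0],1],
])

```text
t: 1.32
eef_pos: [368.1, 315.4, 214.9]
tcp_rot: [3.141, 0.0, 2.765]
ft_force: [0.7, 0.4, -0.1]
opening: 1.002
grip_force: 0.0
```

move_arm([
  [[0,0,0],[-0.045,-0.039,0],1],
  [[0,0,0],[-0.09,-0.078,0],1],
  [[0,0,0],[-0.135,-0.117,0],1],
  [[0,0,0],[-0.18,-0.156,0],1],
  [[0,0,0],[-0.225,-0.195,0],1],
])

```text
t: 1.95
eef_pos: [505.7, 51.0, 214.9]
tcp_rot: [3.141, 0.001, 2.765]
ft_force: [0.7, 0.9, -0.3]
opening: 1.0
grip_force: 0.0
```

```bash
cat > to.py <<'E'
from h import *
import sys
from scipy.spatial.transform import Rotation as Ro
def go(*t):
    s=readout.state();R=Ro.from_euler("xyz",s["tcp_rot"]).as_matrix()
    print(round(s["t"],2),s["eef_pos"].round(1),s["tcp_rot"].round(3),"F",s["ft_force"].round(1),"open",round(s["opening"],3),"grip",s["grip_force"],"j",s["joints"].round(2))
    print("shift mm",(R.T@(np.array(t)-s["eef_pos"])).round(1))
if __name__=="__main__": go(*map(float,sys.argv[1:4]))
E
python3 to.py 652.5 -234.5 170
python3 - <<'E'
from h import *
p=eyes.read_camera("top");q=eyes.read_camera("scene")
R=[ray(p,(431,10)),ray(q,(89,196))]
A=[];B=[]
for o,d in R:
    d=d/np.linalg.norm(d);M=np.eye(3)-np.outer(d,d);A.append(M);B.append(M@o)
print("bottle top",np.linalg.lstsq(np.vstack(A),np.hstack(B),rcond=None)[0])
E
```

```text
1.95 [505.7  51.  214.9] [3.141e+00 1.000e-03 2.765e+00] F [ 0.7  0.9 -0.3] open 1.0 grip 0.0 j [-0.03  0.33  1.84  0.    0.98 -1.22]
shift mm [-241.6 -211.4   45. ]
bottle top [ 828.87218909 -331.90393412  155.1559097 ]
```

move_arm([
  [[0,0,0],[-0.045,-0.04,0],1],
  [[0,0,0],[-0.09,-0.08,0],1],
  [[0,0,0],[-0.135,-0.12,0],1],
  [[0,0,0],[-0.18,-0.16,0.01],1],
  [[0,0,0],[-0.22,-0.195,0.02],1],
])

```text
t: 2.68
eef_pos: [638.5, -210.7, 194.4]
tcp_rot: [3.141, 0.0, 2.765]
ft_force: [0.4, 0.1, -0.4]
opening: 0.998
grip_force: 0.0
```

move_arm([
  [[0,0,0],[-0.02,-0.016,0.01],1],
  [[0,0,0],[-0.02,-0.016,0.025],1],
  [[0,0,0],[-0.02,-0.016,0.025],1],
])

```text
t: 3.05
eef_pos: [649.6, -230.2, 168.2]
tcp_rot: [3.141, -0.003, 2.765]
ft_force: [0.5, -1.1, 0.1]
opening: 1.0
grip_force: 0.0
```

```bash
python3 to.py 652.5 -234.5 105
python3 - <<'E'
from h import *
a=eyes.read_camera("top")["img"][60:180,300:460];b=eyes.read_camera("scene")["img"][120:270,90:290]
cv2.imwrite("pics/hov.png",cv2.cvtColor(np.hstack([cv2.resize(a,(400,300)),cv2.resize(b,(400,300))]),cv2.COLOR_RGB2BGR))
E
```

```text
3.05 [ 649.6 -230.2  168.2] [ 3.141e+00 -3.000e-03  2.765e+00] F [ 0.5 -1.1  0.1] open 1.0 grip 0.0 j [-0.44  0.63  1.43  0.    1.08 -1.63]
shift mm [-4.5 -3.  63.2]
```

View pics/hov.png

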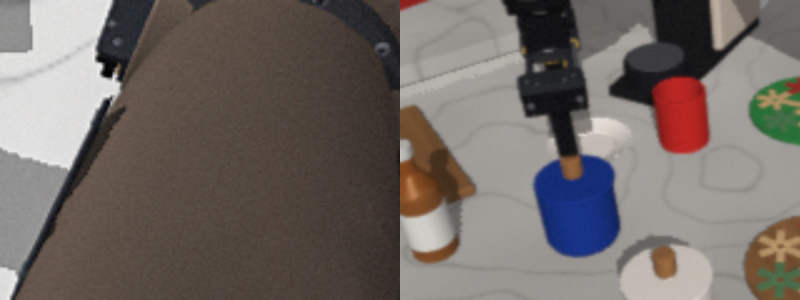

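In the scene crop the fingers hang straight above the knob at (570,165), lined up with it. The arm hides the jar in the top view. Descending.

move_arm([
  [[0,0,0],[-0.0045,-0.003,0.01],1],
  [[0,0,0],[-0.0045,-0.003,0.03],1],
  [[0,0,0],[-0.0045,-0.003,0.05],1],
  [[0,0,0],[-0.0045,-0.003,0.062],1],
  [[0,0,0],[-0.0045,-0.003,0.062],1],
])

```text
t: 3.78
eef_pos: [653.3, -235.8, 107.0]
tcp_rot: [3.141, -0.001, 2.765]
ft_force: [-0.4, -0.1, 0.4]
opening: 1.001
grip_force: 0.0
```

```bash
python3 to.py 652.5 -234.5 105
```

```text
3.77 [ 653.3 -235.8  107. ] [ 3.141e+00 -1.000e-03  2.765e+00] F [-0.4 -0.1  0.4] open 1.001 grip 0.0 j [-0.44  0.7   1.47  0.    0.97 -1.64]
shift mm [1.2 0.9 2. ]
```

move_arm([
  [[0,0,0],[0,0,0],-1],
  [[0,0,0],[0,0,0],-1],
  [[0,0,0],[0,0,0],-1],
  [[0,0,0],[0,0,0],-1],
  [[0,0,0],[0,0,0],-1],
])

```text
t: 4.4
eef_pos: [653.5, -236.0, 107.7]
tcp_rot: [3.142, 0.0, 2.765]
ft_force: [0.6, -0.4, -0.2]
opening: 0.531
grip_force: 0.0
```

move_arm([
  [[0,0,0],[0,0,0],-1],
  [[0,0,0],[0,0,-0.004],-1],
  [[0,0,0],[0,0,-0.012],-1],
  [[0,0,0],[0,0,-0.022],-1],
  [[0,0,0],[0,0,-0.032],-1],
])

```text
t: 5.03
eef_pos: [653.6, -236.0, 140.5]
tcp_rot: [3.142, 0.0, 2.765]
ft_force: [-0.2, 0.6, -1.2]
opening: 0.269
grip_force: 30.0
```

```bash
python3 to.py 652.5 -234.5 195
python3 - <<'E'
from h import *
b=eyes.read_camera("scene")["img"][120:270,90:290]
cv2.imwrite("pics/lift.png",cv2.cvtColor(cv2.resize(b,(600,450)),cv2.COLOR_RGB2BGR))
E
```

```text
5.03 [ 653.6 -236.   140.5] [3.142 0.    2.765] F [-0.2  0.6 -1.2] open 0.269 grip 29.9997478723526 j [-0.44  0.66  1.45  0.    1.03 -1.64]
shift mm [  1.5   1.  -54.5]
```

View pics/lift.png

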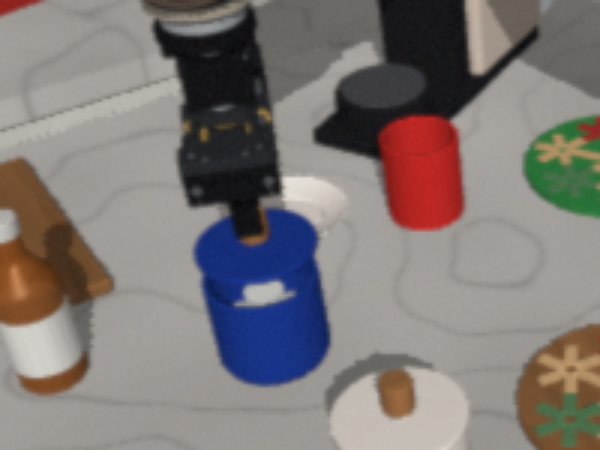

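The lid hangs level at (257,245) in the crop, above the open jar. The fingers were still closing when the lift began, so I check how deep the knob sits.

```bash
python3 - <<'E'
from h import *
p=eyes.read_camera("scene");E=np.linalg.inv(p["extrinsics"])
for h in(0,10,15,20,25,30,35):
    v=E@[653,-235,97+h,1];u=p["K"]@[v[0],-v[1],-v[2]];u=u[:2]/u[2];print(h,u.round(1),((u-[90,120])*3).round())
im=p["img"].astype(int);m=((im[...,2]>im[...,0]+40)&(im[...,2]>im[...,1]+30)).astype(np.uint8)
for r in range(184,216):
    c=np.where(m[r,145:210])[0]
    print(r,(c.min()+145,c.max()+145,len(c)) if len(c) else None,end=" ")
E
```

```text
0 [176.4 207.5] [259. 263.]
10 [175.7 204.4] [257. 253.]
15 [175.4 202.9] [256. 249.]
20 [175.1 201.3] [255. 244.]
25 [174.7 199.7] [254. 239.]
30 [174.4 198.1] [253. 234.]
35 [174.  196.5] [252. 230.]
184 None 185 None 186 None 187 None 188 None 189 (np.int64(178), np.int64(184), 7) 190 (np.int64(179), np.int64(187), 9) 191 (np.int64(179), np.int64(189), 11) 192 (np.int64(164), np.int64(191), 16) 193 (np.int64(162), np.int64(192), 19) 194 (np.int64(160), np.int64(193), 23) 195 (np.int64(159), np.int64(193), 23) 196 (np.int64(158), np.int64(194), 25) 197 (np.int64(157), np.int64(194), 26) 198 (np.int64(156), np.int64(194), 29) 199 (np.int64(156), np.int64(194), 29) 200 (np.int64(155), np.int64(194), 33) 201 (np.int64(155), np.int64(194), 40) 202 (np.int64(155), np.int64(194), 40) 203 (np.int64(154), np.int64(193), 40) 204 (np.int64(155), np.int64(193), 39) 205 (np.int64(155), np.int64(193), 39) 206 (np.int64(155), np.int64(194), 40) 207 (np.int64(155), np.int64(194), 40) 208 (np.int64(156), np.int64(195), 40) 209 (np.int64(157), np.int64(195), 39) 210 (np.int64(157), np.int64(195), 39) 211 (np.int64(158), np.int64(195), 38) 212 (np.int64(158), np.int64(195), 38) 213 (np.int64(157), np.int64(195), 35) 214 (np.int64(157), np.int64(196), 29) 215 (np.int64(157), np.int64(196), 27)
```

The lid has risen about 19 mm while the tool rose 33 mm, so the grip is shallow, about 10 mm of knob. I put it back on its seat and grip again deeper.

move_arm([
  [[0,0,0],[0,0,0.007],-1],
  [[0,0,0],[0,0,0.014],-1],
  [[0,0,0],[0,0,0.017],-1],
  [[0,0,0],[0,0,0.017],-1],
])

```text
t: 5.62
eef_pos: [653.3, -235.9, 122.0]
tcp_rot: [3.141, -0.001, 2.765]
ft_force: [-0.2, -0.2, -1.2]
opening: 0.262
grip_force: 30.0
```

move_arm([
  [[0,0,0],[0,0,0.001],-1],
  [[0,0,0],[0,0,0.002],-1],
  [[0,0,0],[0,0,0.002],-1],
])

```text
t: 6.0
eef_pos: [653.5, -236.0, 120.7]
tcp_rot: [3.142, 0.0, 2.765]
ft_force: [0.5, 0.7, -1.2]
opening: 0.266
grip_force: 30.0
```

move_arm([
  [[0,0,0],[0,0,0.001],-1],
  [[0,0,0],[0,0,0.002],-1],
  [[0,0,0],[0,0,0.002],-1],
])

```text
t: 6.38
eef_pos: [653.5, -235.9, 118.5]
tcp_rot: [3.141, -0.0, 2.765]
ft_force: [0.4, 0.6, -0.8]
opening: 0.268
grip_force: 30.0
```

move_arm([
  [[0,0,0],[0,0,0.001],-1],
  [[0,0,0],[0,0,0.002],-1],
  [[0,0,0],[0,0,0.002],-1],
])

```text
t: 6.75
eef_pos: [653.5, -235.9, 116.5]
tcp_rot: [3.141, -0.0, 2.765]
ft_force: [0.3, -0.4, -0.8]
opening: 0.265
grip_force: 30.0
```

move_arm([
  [[0,0,0],[0,0,0.001],-1],
  [[0,0,0],[0,0,0.002],-1],
  [[0,0,0],[0,0,0.002],-1],
])

```text
t: 7.12
eef_pos: [653.6, -236.0, 114.9]
tcp_rot: [3.142, 0.0, 2.765]
ft_force: [-2.3, -0.0, 2.0]
opening: 0.269
grip_force: 30.0
```

Force +2 N shows the lid is seated. Opening, then going 10 mm deeper.

move_arm([
  [[0,0,0],[0,0,0],0.2],
  [[0,0,0],[0,0,0],0.2],
  [[0,0,0],[0,0,0.004],0.2],
  [[0,0,0],[0,0,0.01],0.2],
  [[0,0,0],[0,0,0.01],0.2],
])

```text
t: 7.75
eef_pos: [653.2, -235.9, 103.8]
tcp_rot: [3.141, -0.001, 2.765]
ft_force: [-0.1, 0.0, 0.4]
opening: 0.596
grip_force: 0.0
```

move_arm([
  [[0,0,0],[0,0,0],-1],
  [[0,0,0],[0,0,0],-1],
  [[0,0,0],[0,0,0],-1],
  [[0,0,0],[0,0,0],-1],
  [[0,0,0],[0,0,0],-1],
])

```text
t: 8.38
eef_pos: [653.5, -236.0, 104.7]
tcp_rot: [3.142, 0.0, 2.765]
ft_force: [-0.1, 0.1, 0.4]
opening: 0.268
grip_force: 30.0
```

move_arm([
  [[0,0,0],[0,0,0],-1],
  [[0,0,0],[0,0,0],-1],
  [[0,0,0],[0,0,0],-1],
])

```text
t: 8.75
eef_pos: [653.5, -236.0, 104.7]
tcp_rot: [3.142, 0.0, 2.765]
ft_force: [-0.0, -0.2, 1.5]
opening: 0.264
grip_force: 30.0
```

Gripped at TCP z 104.7, which puts the TCP 20.7 mm above the lid's origin. Lifting.

move_arm([
  [[0,0,0],[0,0,-0.005],-1],
  [[0,0,0],[0,0,-0.02],-1],
  [[0,0,0],[0,0,-0.04],-1],
  [[0,0,0],[0,0,-0.06],-1],
  [[0,0,0],[0,0,-0.075],-1],
])

```text
t: 9.38
eef_pos: [653.7, -236.1, 181.5]
tcp_rot: [-3.142, 0.001, 2.765]
ft_force: [0.7, 0.1, -1.4]
opening: 0.264
grip_force: 30.0
```

```bash
python3 to.py 440 13 180
python3 - <<'E'
from h import *
b=eyes.read_camera("scene")["img"][120:270,90:290]
cv2.imwrite("pics/lift2.png",cv2.cvtColor(cv2.resize(b,(600,450)),cv2.COLOR_RGB2BGR))
E
```

```text
9.38 [ 653.7 -236.1  181.5] [-3.142e+00  1.000e-03  2.765e+00] F [ 0.7  0.1 -1.4] open 0.264 grip 29.9998077750206 j [-0.44  0.62  1.41  0.    1.11 -1.64]
shift mm [290.3 153.    1. ]
```

View pics/lift2.png

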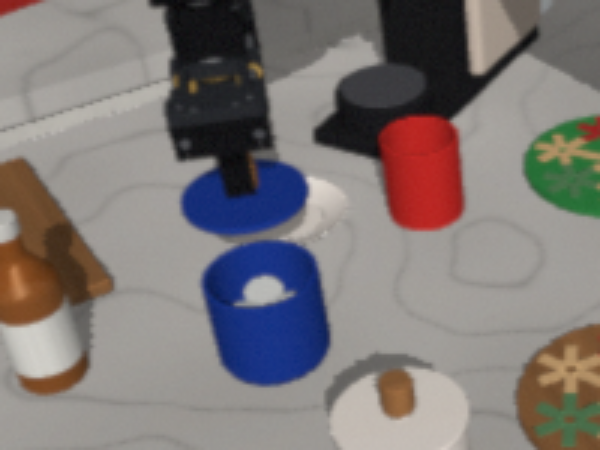

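The lid hangs level at (245,197) in the crop, well clear of the open blue jar at (266,310), which stands where it was. Carrying it over to the trivet.

move_arm([
  [[0,0,0],[0.02,0.01,0],-1],
  [[0,0,0],[0.05,0.025,0],-1],
  [[0,0,0],[0.085,0.045,0],-1],
  [[0,0,0],[0.12,0.065,0],-1],
  [[0,0,0],[0.155,0.085,0],-1],
])

```text
t: 10.05
eef_pos: [539.7, -99.0, 179.7]
tcp_rot: [3.141, -0.0, 2.765]
ft_force: [0.0, -0.2, -0.9]
opening: 0.268
grip_force: 30.0
```

move_arm([
  [[0,0,0],[0.035,0.02,0],-1],
  [[0,0,0],[0.07,0.038,0],-1],
  [[0,0,0],[0.1,0.053,0],-1],
  [[0,0,0],[0.125,0.064,0],-1],
  [[0,0,0],[0.135,0.068,0],-1],
])

```text
t: 10.68
eef_pos: [439.4, 13.7, 179.9]
tcp_rot: [3.141, 0.0, 2.766]
ft_force: [0.4, -0.5, -1.0]
opening: 0.267
grip_force: 30.0
```

move_arm([
  [[0,0,0],[0,0,0.02],-1],
  [[0,0,0],[0,0,0.05],-1],
  [[0,0,0],[0,0,0.08],-1],
  [[0,0,0],[0,0,0.105],-1],
  [[0,0,0],[0,0,0.115],-1],
])

```text
t: 11.3
eef_pos: [440.2, 12.7, 63.5]
tcp_rot: [-3.141, -0.001, 2.764]
ft_force: [0.5, -0.2, -0.7]
opening: 0.267
grip_force: 30.0
```

```bash
python3 to.py 440 13 31
python3 - <<'E'
from h import *
p=eyes.read_camera("scene")["img"][150:300,200:400]
cv2.imwrite("pics/low.png",cv2.cvtColor(cv2.resize(p,(600,450)),cv2.COLOR_RGB2BGR))
E
```

```text
11.3 [440.2  12.7  63.5] [-3.141e+00 -1.000e-03  2.764e+00] F [ 0.5 -0.2 -0.7] open 0.267 grip 29.999672770500183 j [-0.12  0.49  2.15  0.    0.51 -1.32]
shift mm [ 0.3  0.2 32.5]
```

View pics/low.png

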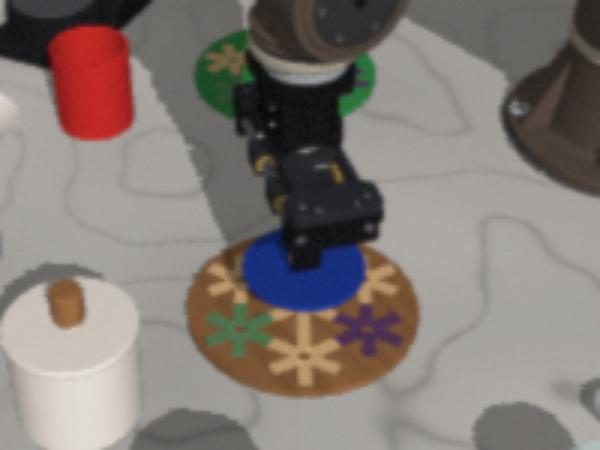

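The lid is level at (304,268) in the crop, over the brown trivet (303,313) and still about 33 mm above it. Lowering until I feel contact.

move_arm([
  [[0,0,0],[0,0,0.01],-1],
  [[0,0,0],[0,0,0.02],-1],
  [[0,0,0],[0,0,0.027],-1],
  [[0,0,0],[0,0,0.03],-1],
  [[0,0,0],[0,0,0.03],-1],
])

```text
t: 11.98
eef_pos: [440.1, 13.0, 34.5]
tcp_rot: [3.142, -0.0, 2.765]
ft_force: [0.0, -0.2, -0.4]
opening: 0.268
grip_force: 30.0
```

move_arm([
  [[0,0,0],[0,0,0.001],-1],
  [[0,0,0],[0,0,0.001],-1],
  [[0,0,0],[0,0,0.001],-1],
])

```text
t: 12.35
eef_pos: [440.2, 13.0, 33.7]
tcp_rot: [3.141, 0.0, 2.765]
ft_force: [0.8, 0.2, -0.2]
opening: 0.268
grip_force: 30.0
```

move_arm([
  [[0,0,0],[0,0,0.001],-1],
  [[0,0,0],[0,0,0.002],-1],
  [[0,0,0],[0,0,0.002],-1],
])

```text
t: 12.72
eef_pos: [440.1, 13.0, 31.5]
tcp_rot: [3.142, -0.0, 2.765]
ft_force: [-0.0, -0.2, -1.2]
opening: 0.265
grip_force: 30.0
```

move_arm([
  [[0,0,0],[0,0,0.001],-1],
  [[0,0,0],[0,0,0.001],-1],
  [[0,0,0],[0,0,0.001],-1],
])

```text
t: 13.1
eef_pos: [440.2, 13.0, 30.6]
tcp_rot: [3.141, 0.0, 2.765]
ft_force: [0.8, -0.3, 0.6]
opening: 0.268
grip_force: 30.0
```

Contact at 30.6 mm, as predicted. Releasing, then rising straight up.

move_arm([
  [[0,0,0],[0,0,0],0.5],
  [[0,0,0],[0,0,0],0.5],
  [[0,0,0],[0,0,0],0.5],
  [[0,0,0],[0,0,0],0.5],
  [[0,0,0],[0,0,0],0.5],
])

```text
t: 13.72
eef_pos: [440.1, 13.0, 30.6]
tcp_rot: [3.142, -0.0, 2.765]
ft_force: [-0.4, 0.0, -0.4]
opening: 0.723
grip_force: 0.0
```

move_arm([
  [[0,0,0],[0,0,-0.01],0.5],
  [[0,0,0],[0,0,-0.03],0.5],
  [[0,0,0],[0,0,-0.07],0.5],
  [[0,0,0],[0,0,-0.12],0.5],
  [[0,0,0],[0,0,-0.15],0.5],
])

```text
t: 14.35
eef_pos: [440.3, 13.0, 183.5]
tcp_rot: [3.141, 0.003, 2.765]
ft_force: [0.1, 0.7, -1.6]
opening: 0.748
grip_force: 0.0
```

move_arm([
  [[0,0,0],[0,0,-0.03],0.5],
  [[0,0,0],[0,0,-0.03],0.5],
  [[0,0,0],[0,0,-0.03],0.5],
  [[0,0,0],[0,0,-0.03],0.5],
])

```text
t: 14.85
eef_pos: [439.7, 13.0, 209.8]
tcp_rot: [-3.141, -0.002, 2.765]
ft_force: [0.2, 0.2, 0.2]
opening: 0.752
grip_force: 0.0
```

```bash
python3 - <<'E'
from h import *
p=eyes.read_camera("scene");save(p,"end")
for n,z in(("lid_blue",21),("trivet",10)):
    for r in eyes.cut_out(p,n)[:2]:print(n,round(r["score"],2),np.round(r["uv"]),onz(p,r["uv"],z))
E
```

```text
lid_blue 0.86 [302. 249.] [439.4  19.5  21. ]
trivet 0.8 [300. 262.] [465.4  45.6  10. ]
trivet 0.6 [283. 180.] [ 282.9 -274.7   10. ]
```

View pics/end.png

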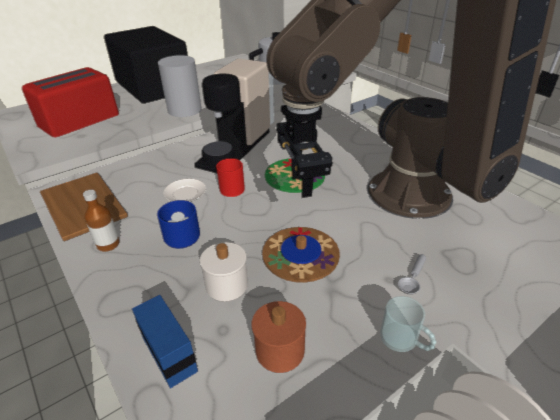

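The lid lies flat, knob up, at (301,249), centred on the brown trivet (301,253). The blue jar stands open at (179,225), unmoved, and the gripper is clear.

```bash
python3 -c "
from cell import env
print(env.job_done())"
```

```text
the job is handed in; nothing more can be done
None
```

The blue lid now lies flat, knob up, in the middle of the brown trivet, and the blue jar stands open where it was; I handed the job in at about 15 s, after one regrip because the first hold on the knob was too shallow, and no verdict came back.

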